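Scrape foam offcuts off a sloping shaping board into the covered bin

TASK

Slide the bin's cover fully open, then pick the scraper block up from its mat, lay its rubber foot flat on the sloping board above the foam offcuts, and scrape all four offcuts down the board into the bin, without touching them with the fingers. Then stand the scraper upright in the middle of its mat again and slide the cover fully shut. Leave the other things on the bench where they are.

Things in the scene. Friction and masses are not known exactly. Their poses are not given: they have to be found in the camera images.
- board: White sloping board, fixed, leaning 28 degrees, facing the robot. Origin on the white face, mid lower (robot-side) edge, 90 above the bench. x up the slope, y along the lower edge, z out of the face. Face: 210 long (x 0 to 210), non-slip, 180 wide between the side rims; these (12 wide) and the top rim (x 210 to 222) stand 15 proud of the face. The lower edge is open, above the bin.
- bin: Grey bin, fixed under the board's lower edge. Level frame: origin on the bench under the middle of the mouth, x away from the robot, y along the board's edge. Mouth 80 (x) by 194 (y); rear and side walls 60 high, front wall (x = -42.5, 5 thick) 102 high; floor 4 thick. The board's lower edge is at x = 45, z = 90. The cover's track runs on past the +y side to y = 313, 60 high.
- cover (a joint): Clear flat cover of the bin, 76 by 198 by 5, its top 67 above the bench; slides along the bin's +y. Value in m: 0 shut, 0.205 fully open; friction about 1.5 N.
- cover_grip (a point): Middle of the top of the cover's upright aluminium grip block, 22 (bin's x) by 16 (bin's y), standing 55 up from the cover's top at its -y end; the block's top is 122 above the bench. Moves with the cover.
- scraper: Wooden scraper block with a rubber foot. Origin: centre of its underside. Foot 24 (x) by 150 (y) by 34 high; above it a grip 24 (x) by 90 (y), from 34 up to 86 (total height 86). Its z is up when it stands upright. About 0.2 kg. Starts standing upright on the mat, its long axis along the mat's y.
- mat: Thin black rubber mat, fixed, 80 (x) by 190 (y) by 4 thick. Origin: centre of its underside, on the bench.
- chip_block: Oblong pale yellow rigid foam offcut, 34 (x) by 26 (y) by 18 high; origin at the centre of its underside. Starts lying flat on the board, its own z along the board's z.
- chip_disc: Disc-shaped pale yellow rigid foam offcut, 30 across, 14 thick; origin at the centre of its underside. Starts lying flat on the board, its own z along the board's z.
- chip_slab: Flat pale yellow rigid foam offcut, 26 (x) by 44 (y) by 12 thick; origin at the centre of its underside. Starts lying flat on the board, its own z along the board's z.
- chip_step: Stepped pale yellow rigid foam offcut, 36 (x) by 28 (y), 20 high on its -x half and 10 on its +x half; origin at the centre of its underside. Starts lying flat on the board, its own z along the board's z.
- dome_form: Pale yellow foam dome, 100 across, 90 high, a bystander; origin at the centre of its underside.
- wedge_form: Pinkish foam stepped wedge, 110 by 80 by 85 high, a bystander; origin at the centre of its underside.
- carving_tool: Carving tool with a dark wooden handle, about 205 long (y from -70 to 135) and 18 thick, lying on the bench, a bystander; origin under its handle.
- ruler: White plastic ruler, 30 by 200 by 4, lying flat, a bystander; origin at the centre of its underside.
- sanding_block: Cork sanding block, 110 by 60 by 30, a bystander; origin at the centre of its underside.
- brush_cup: White ceramic cup, 80 across, 100 high, a bystander; origin at the centre of its underside.
- filler_jar: Grey jar with a lid, 70 across, 90 high, a bystander; origin at the centre of its underside.

How it is judged:
By the outcome, as a careful person would: the job done as asked, in the order asked, and still so for the second after the job is handed in, with the robot touching nothing.
It also fails if it takes over 72 s, if anything falls off the work surface, if the arm or the gripper's body presses on something with over 40 N, if the wrist force passes 120 N, or if a joint passes its speed limit or range.

ROBOT

A 6-joint arm with a two-finger parallel gripper is mounted at the origin on the work surface. World frame = base frame: x ahead of the robot, y to its left, z up, the work surface at z = 0. Lengths are in m, angles in degrees, forces in N, time in s.
With the tool pointing down it reaches from about 0.35 to 0.875 m from the base axis. Payload 4.2 kg.
Tool frame: the origin (TCP) lies at the very end of the fingers, on their centre line; the grasp point (between the pads) lies 19 mm behind it; z points along the fingers, y is the line along which they close (so a half turn about z gives the same grasp; the last joint's range is limited). The gripper opens to 87 mm and grips with 3 to 60 N. Pads are 19 mm wide; open, the fingers measure 117 mm over their backs; the gripper's body (75 mm by 190 mm) begins 51 mm behind the grasp point.
Start: joints at [-58.064, 22.042, 0.453, 0, -68.411, -14.817], TCP at [0.184, -0.597, 0.223] pointing down, gripper open.
Joint ranges: [-179.83, 179.83], [-69.29, 118.12], [-61.27, 80.66], [-181.25, 117.63], [-171.15, -9.14], [-177.46, 177.46]. Speed limits (degrees/s): [159.86, 159.86, 180, 180, 180, 180].

INTERFACE

Orientations are given as a 3x3 rotation matrix whose columns are the frame's x, y, z axes.
In Python, from station import sense, cams, r gives the robot as it stands. The module is installed in compiled form; this text tells all that it offers.
- The arm moves only by the tool step_arm, never from a script. Its argument "targets" is text: rows parted by semicolons, each of 4 numbers parted by spaces: the shift along the tool's x, y, z in cm, then the turn about the tool's z in degrees. In form: x y z turn; .... A call has 1 to 12 rows; each row shifts and turns the commanded pose from where the row before left it, along the tool's axes as they then stand; what a row does not reach is not made up. A row lasts 1/12 s, in which the tool goes at most 41.7 mm and 7.16 degrees, less where a joint would pass 70% of its speed; a pose out of reach is approached as far as the arm can. A call with a gripper value outside its range is refused whole. "claw" is the finger opening in cm, from 0 to 8.7, set as the call begins (left out, the last holds). The fingers move at their own pace and stop on an object; the grip force is fixed at half the most. Time passes only in rows, so rows that do not move let the fingers close. It gives the time, the measured TCP pose, the force, the opening and the grip force at its end, in the units of the state.
- sense(): the state, without advancing time (a new reading comes with each control period).
- cams.capture(name): name is "scene" or "top"; returns a dict with "frame" (420x560x3 uint8, blue, green, red), "vertical_fov" (degrees; the focal length in pixels is half the picture's height over the tangent of half this angle, whatever the lens; pixels are square), "cx", "cy" (the principal point, pixels), "dist_coeffs" ([k1, k2, p1, p2, k3] as OpenCV has them; the pictures are not rectified), "eye" and "rotation" of the camera in the world. Camera axes: x right, y down, z forward; pixel columns grow to the right and rows downward; lengths in m; the calibration is good to about 2 mm. A picture is of the moment at which its call begins. There is no depth.
- r.finish_job(): hands the job in; it is judged then, once.
The state is a dict: "time_s": time; "joints": joint angles; "joint_velocities": joint speeds; "effort": joint torques, N m; "tcp_pos": TCP position; "ee_rot": TCP orientation; "wrist_force": force on the tool from outside, world axes, zero at the start; "moment": the same for the moment, N m; "gripper_width": opening from 0.0 (shut) to 1.0 (fully open); "gripper_force": force on a finger pad.
Only numpy, scipy, OpenCV 4.12 (cv2) and the standard library are available. Lean on these libraries where they do the work, as an engineer would, in place of code of your own. Each camera call takes 0.05 s, during which the arm holds its last target. There are 200 camera calls.

## Working session

There is one attempt and no reset: what is moved stays moved. The work goes in short steps, Python scripts to look and compute and a tool call to move; the robot and the scene stay as the last step left them, time stands still between calls to the robot, and variables do not carry over. Pictures are saved under pics/ and viewed, at most 10 in all, crops included, and the job is handed in when it is done.

Besides the shell and the picture viewer there is one more tool, called after "Emit:" as name(argument=value, ...) on one line, values as JSON. step_arm: Moves the arm, as the interface text tells. Its arguments: {"type":"object","properties":{"targets":{"type":"string"},"claw":{"type":"number"}},"required":["targets"]}

```bash
mkdir -p pics
cat > h.py <<'E'
import numpy as np, cv2
from station import sense, cams, r
def cap(name,fn=None):
    c=cams.capture(name)
    if fn: cv2.imwrite('pics/'+fn,c['frame'])
    return c
def K(c):
    f=210/np.tan(np.radians(c['vertical_fov']/2)); return np.array([[f,0,c['cx']],[0,f,c['cy']],[0,0,1.]])
def back(c,px,z):
    p=cv2.undistortPoints(np.array(px,float).reshape(-1,1,2),K(c),np.array(c['dist_coeffs'],float)).reshape(-1,2)
    d=np.c_[p,np.ones(len(p))]@np.array(c['rotation']).T; e=np.array(c['eye'])
    return e+d*((np.asarray(z)-e[2])/d[:,2])[:,None]
def proj(c,P):
    R=np.array(c['rotation']); q=(np.array(P,float).reshape(-1,3)-np.array(c['eye']))@R
    return cv2.projectPoints(q.reshape(-1,1,3),np.zeros(3),np.zeros(3),K(c),np.array(c['dist_coeffs'],float))[0].reshape(-1,2)
E
python3 - <<'E'
from h import *
for n in('scene','top'):
    c=cap(n); print(n,c['eye'],np.round(c['rotation'],3).tolist(),c['vertical_fov'],c['dist_coeffs'])
    np.save(n+'.npy',c,allow_pickle=True)
    cv2.imwrite(f'pics/{n}0.png',cv2.resize(c['frame'],(784,588),interpolation=cv2.INTER_CUBIC))
s=sense();print(s['ee_rot'],s['tcp_pos'],s['time_s'])
E
```

```text
scene [1.03049862 0.82606762 1.1013021 ] [[-0.86, 0.363, -0.36], [0.511, 0.627, -0.588], [0.012, -0.69, -0.724]] 54.51448204390037 [-0.02397884  0.          0.          0.          0.        ]
top [0.35827681 0.01477332 1.4505149 ] [[-0.029, -0.987, 0.157], [-1.0, 0.029, -0.004], [-0.001, -0.157, -0.988]] 46.86002682942138 [-0.04419441  0.          0.          0.          0.        ]
[[-9.55735896e-01 -2.94225123e-01 -6.89173409e-04]
 [-2.94225906e-01  9.55734138e-01  1.83691771e-03]
 [ 1.18199215e-04  1.95838086e-03 -9.99998075e-01]] [ 0.18384298 -0.59679358  0.22157011] 0.1
```

View pics/scene0.png

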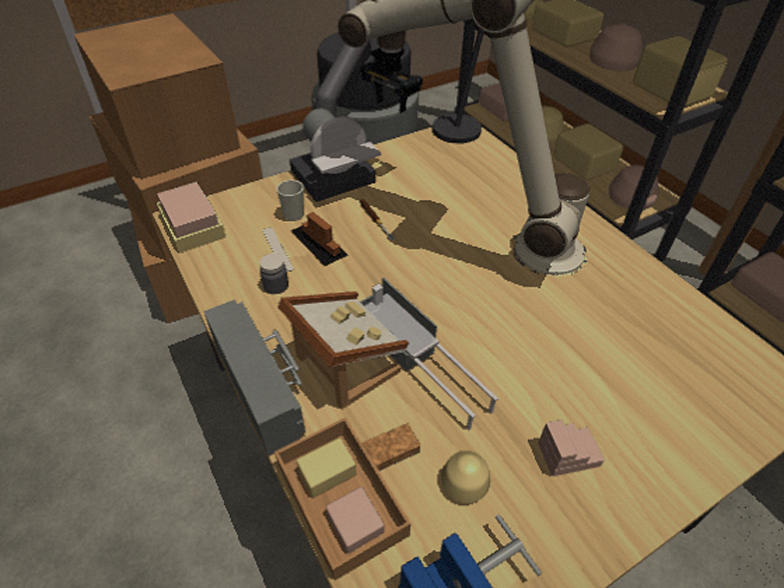

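View pics/top0.png

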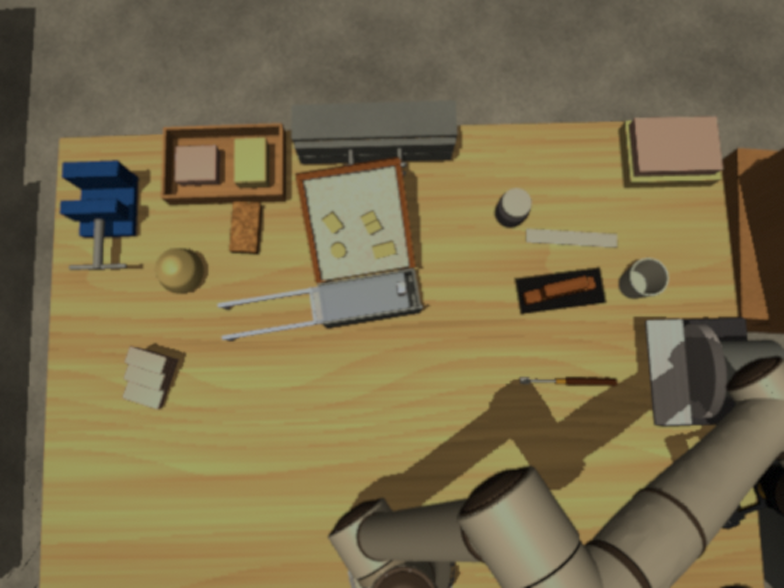

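The scene view shows the board and bin in the middle, with the cover grip at (378,295). The scraper stands on the mat at (322,240). In the top view the bin mouth is around (365,298), the grip at (403,288), the mat at (560,290) and the chips at (333,222), (372,222), (338,250) and (384,250). Next I'll zoom in for exact points.

Run:
```python
from h import *
c=np.load('top.npy',allow_pickle=True).item()['frame']; s=np.load('scene.npy',allow_pickle=True).item()['frame']
a=cv2.resize(c[105:250,205:310],None,fx=4,fy=4,interpolation=cv2.INTER_CUBIC)
b=cv2.resize(c[185:230,362:437],None,fx=5,fy=5,interpolation=cv2.INTER_CUBIC)
im=np.zeros((590,800,3),np.uint8); im[:580,:420]=a; im[:225,422:797]=b
d=cv2.resize(s[148:188,205:252],None,fx=7,fy=7,interpolation=cv2.INTER_CUBIC); im[300:580,440:769]=d
cv2.imwrite('pics/z1.png',im)
cv2.imwrite('pics/z2.png',cv2.resize(s[190:310,190:350],None,fx=5,fy=5,interpolation=cv2.INTER_CUBIC))
```

```text
(no output)
```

View pics/z1.png

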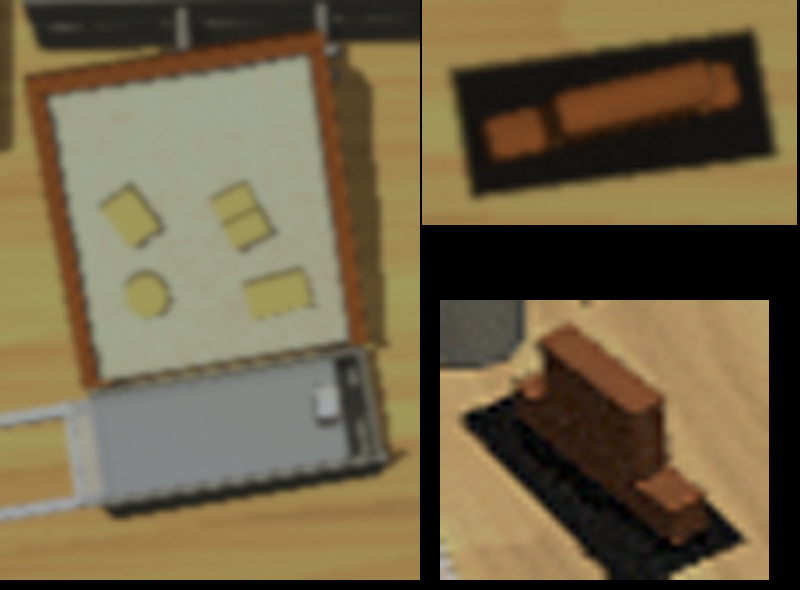

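View pics/z2.png

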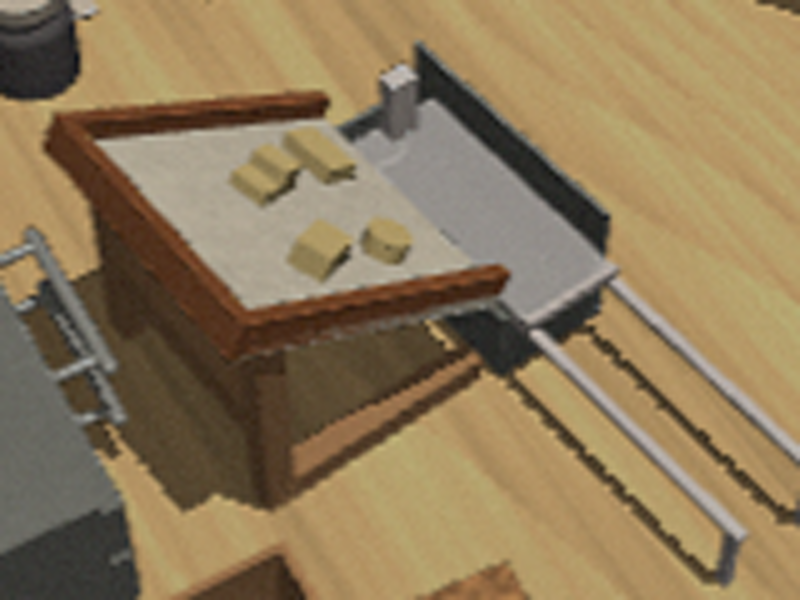

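The zooms give the board rim corners, the mat corners, the scraper's grip top (centre (634,101) top, (604,368) scene) and the cover grip. I'll fit poses to these points.

```bash
cat >> h.py <<'E'
T=np.load('top.npy',allow_pickle=True).item(); S=np.load('scene.npy',allow_pickle=True).item()
def un(p,s,ox,oy,dx=0,dy=0): p=np.array(p,float).reshape(-1,2)-[dx,dy]; return (p+.5)/s-.5+[ox,oy]
t28=np.radians(28)
def b2bin(P): # board->bin frame (m)
    P=np.array(P,float).reshape(-1,3); return np.c_[.045+P[:,0]*np.cos(t28)-P[:,2]*np.sin(t28),P[:,1],.09+P[:,0]*np.sin(t28)+P[:,2]*np.cos(t28)]
def bin2w(P,q):
    P=np.array(P,float).reshape(-1,3); c,s=np.cos(q[2]),np.sin(q[2]); return np.c_[q[0]+c*P[:,0]-s*P[:,1],q[1]+s*P[:,0]+c*P[:,1],P[:,2]]
E
python3 - <<'E'
from h import *
from scipy.optimize import least_squares
bp=np.array([[222,102,15],[222,-102,15],[0,102,15],[0,-102,15]])/1e3
tp=un([[25,77],[322,32],[85,388],[366,345]],4,205,105); sp=un([[238,322],[58,112],[505,268],[325,93]],5,190,190)
f=lambda q:np.r_[(proj(T,bin2w(b2bin(bp),q))-tp).ravel(),(proj(S,bin2w(b2bin(bp),q))-sp).ravel()]
o=least_squares(f,[.5,.0,.1],loss='soft_l1'); q=o.x; np.save('q.npy',q)
print('bin',q,np.degrees(q[2])); print(np.round(f(q).reshape(-1,2),1).tolist())
def loc(P): P=np.array(P)-[q[0],q[1],0]; c,s=np.cos(q[2]),np.sin(q[2]); return np.c_[c*P[:,0]+s*P[:,1],-s*P[:,0]+c*P[:,1],P[:,2]]
gt=back(T,un([[325,395]],4,205,105),.122); gs=back(S,un([[400,75]],5,190,190),.122); print('grip',gt,gs,loc(gt),loc(gs))
m=back(T,un([[452,68],[755,31],[776,156],[472,196]],5,362,185,422),.004); print('mat',m.round(4).tolist(),m.mean(0)); d=m[0]-m[1]+m[3]-m[2]; print(np.degrees(np.arctan2(-d[0],d[1])),np.linalg.norm(d)/2,np.linalg.norm(m[0]+m[1]-m[2]-m[3])/2)
st=back(T,un([[634,101]],5,362,185,422),.09); ss=back(S,un([[604,368]],7,205,148,440,300),.09); print('scr',st,ss)
e=back(T,un([[558,118],[710,84]],5,362,185,422),.09); d=e[0]-e[1]; print('scr yaw',np.degrees(np.arctan2(-d[0],d[1])),np.linalg.norm(d))
# chips: ray-plane via iteration on top z ~
n=bin2w(b2bin([[0,0,1]]),q)[0]-bin2w(b2bin([[0,0,0]]),q)[0]; 
for nm,px,h in [('block',[131,216],.018),('step',[243,216],.015),('disc',[148,294],.014),('slab',[278,293],.012)]:
    p0=bin2w(b2bin([[0,0,h]]),q)[0]; z=.15
    for _ in range(50):
        w=back(T,un([px],4,205,105),z)[0]; z-=.7*((w-p0)@n)
    l=loc([w])[0]; print(nm,w.round(3),'board x,y',round((l[0]-.045+h*np.sin(t28))/np.cos(t28),3),l[1].round(3))
E
```

```text
bin [0.55507878 0.05079054 0.12804823] 7.336623237989486
[[-0.5, 0.2], [0.6, -0.0], [-1.1, 0.2], [0.1, -0.2], [0.2, -0.0], [-1.6, -0.8], [1.0, 0.8], [-0.7, -1.3]]
grip [[ 0.56728524 -0.01468839  0.122     ]] [[ 0.56292779 -0.01209182  0.122     ]] [[ 0.00374495 -0.06650161  0.122     ]] [[-0.00024524 -0.06336985  0.122     ]]
mat [[0.5944, -0.2655, 0.004], [0.6118, -0.4521, 0.004], [0.5347, -0.4589, 0.004], [0.5161, -0.273, 0.004]] [ 0.5642447  -0.36236213  0.004     ]
5.524793178234104 0.1871545344695187 0.0780010312092738
scr [[ 0.55824692 -0.35171639  0.09      ]] [[ 0.56037368 -0.34578939  0.09      ]]
scr yaw 10.868526029910445 0.09008307803472297
block [0.689 0.115 0.161] board x,y 0.118 0.046
step [0.689 0.038 0.153] board x,y 0.105 -0.029
disc [0.641 0.106 0.131] board x,y 0.061 0.044
slab [0.64  0.016 0.122] board x,y 0.046 -0.046
```

```bash
cat >> h.py <<'E'
def go(target,yaw=None,n=0):
    """print tool-frame shift (cm) to world target after turning tool y to world angle yaw (deg, mod 180)"""
    s=sense(); R=np.array(s['ee_rot']); p=np.array(s['tcp_pos']); turn=0
    if yaw is not None:
        cur=np.degrees(np.arctan2(R[1,1],R[0,1])); turn=-((yaw-cur+90)%180-90)
        a=np.radians(turn); R=R@np.array([[np.cos(a),-np.sin(a),0],[np.sin(a),np.cos(a),0],[0,0,1]])
    d=(np.array(target)-p)@R*100; print('turn',round(turn,2),'shift cm',d.round(2),'rows>=',np.linalg.norm(d)/4.1,'j',np.round(s['joints'],0),'F',np.round(s['wrist_force'],1),s['time_s'],np.round(s['tcp_pos'],4),s['gripper_width'])
def qb(): return np.load('q.npy')
E
python3 - <<'E'
from h import *
go([.565,-.0135,.200],97.34)
# cabinet: bottom front and top front edges in top view (784 px -> /1.4)
for z,px in((0,[300,160]),(0,[455,158]),(.1,[297,135]),(.15,[297,135])): print(z,back(T,un([px],1.4,0,0),z)[0].round(3))
E
```

```text
turn 9.77 shift cm [-45.26  52.98   2.24] rows>= 17.002945205553363 j [-58.  22.   0.  -0. -68. -15.] F [-0.3  0.1 -0.3] 0.1 [ 0.1838 -0.5968  0.2216] 0.9988558715082254
0 [0.876 0.198 0.   ]
0 [ 0.87  -0.149  0.   ]
0.1 [0.895 0.191 0.1  ]
0.15 [0.875 0.185 0.15 ]
```

Emit:
step_arm(targets="0 0 0 4.9; 0 0 0 4.87; -2.26 2.65 0.1 0; -2.26 2.65 0.1 0; -2.26 2.65 0.1 0; -2.26 2.65 0.1 0; -2.26 2.65 0.1 0; -2.26 2.65 0.1 0; -2.26 2.65 0.1 0; -2.26 2.65 0.1 0; -2.26 2.65 0.1 0; -2.26 2.65 0.1 0", claw=6)

```text
time_s: 1.1
tcp_pos: [0.3746, -0.3038, 0.2123]
ee_rot: [[-0.992, -0.128, -0.0], [-0.128, 0.992, 0.0], [0.0, 0.0, -1.0]]
wrist_force: [0.7, -0.7, -0.2]
gripper_width: 0.69
gripper_force: 0.0
```

Emit:
step_arm(targets="-2.26 2.65 0.1 0; -2.26 2.65 0.1 0; -2.26 2.65 0.1 0; -2.26 2.65 0.1 0; -2.26 2.65 0.1 0; -2.26 2.65 0.1 0; -2.26 2.65 0.1 0; -2.26 2.65 0.1 0; -2.26 2.65 0.1 0; -2.26 2.65 0.1 0; 0 0 0 0; 0 0 0 0")

```text
time_s: 2.1
tcp_pos: [0.5647, -0.0123, 0.2015]
ee_rot: [[-0.991, -0.13, -0.002], [-0.13, 0.991, -0.0], [0.002, -0.0, -1.0]]
wrist_force: [-0.7, -1.2, -0.3]
gripper_width: 0.693
gripper_force: 0.0
```

Run:
```python
from h import *
go([.565,-.0135,.088],97.34)
c=cap('scene'); f=c['frame']
# grip + gripper view
u,v=proj(c,[[.565,-.0135,.13]])[0].astype(int); print(u,v)
cv2.imwrite('pics/g1.png',cv2.resize(f[v-60:v+60,u-75:u+75],None,fx=5,fy=5,interpolation=cv2.INTER_CUBIC))
```

```text
turn 0.15 shift cm [-0.03 -0.12 11.35] rows>= 2.7675992153998896 j [ 15.  17. -10.  -0. -63. -98.] F [-0.7 -1.2 -0.3] 2.1 [ 0.5647 -0.0123  0.2015] 0.6931033528284902
268 202
```

View pics/g1.png

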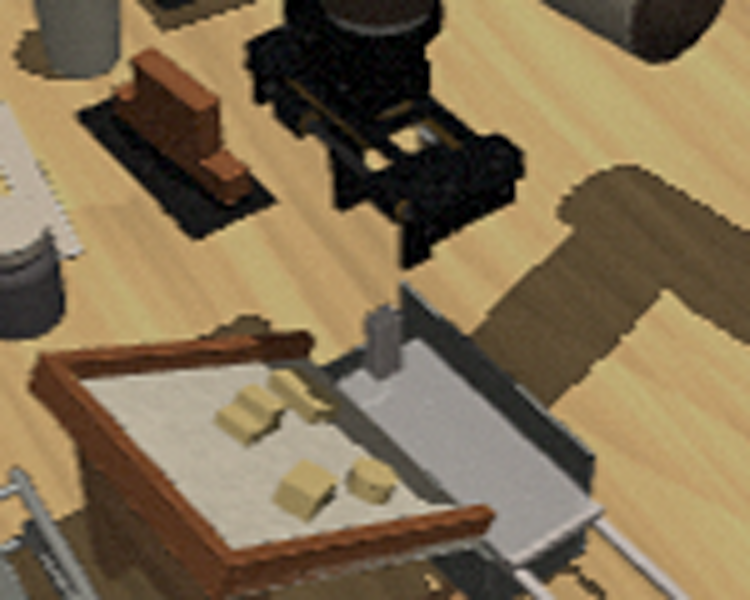

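The gripper (finger tips at about (340,195) and (415,255)) hangs above the cover grip at (383,325), aligned along the bin's y. I'll descend and close.

Emit:
step_arm(targets="0 -0.1 2 0; 0 0 2 0; 0 0 2 0; 0 0 2 0; 0 0 2 0; 0 0 1.3 0; 0 0 0 0")

```text
time_s: 2.73
tcp_pos: [0.5616, -0.0165, 0.0867]
ee_rot: [[-0.992, -0.125, -0.007], [-0.125, 0.992, -0.001], [0.007, -0.0, -1.0]]
wrist_force: [-0.7, -0.8, 0.3]
gripper_width: 0.689
gripper_force: 0.0
```

Emit:
step_arm(targets="0 0 0 0; 0 0 0 0; 0 0 0 0; 0 0 0 0; 0 0 0 0; 0 0 0 0; 0 0 0 0", claw=0.8)

```text
time_s: 3.32
tcp_pos: [0.5647, -0.0147, 0.0899]
ee_rot: [[-0.992, -0.128, 0.001], [-0.128, 0.992, 0.0], [-0.001, 0.0, -1.0]]
wrist_force: [0.2, 0.4, 0.3]
gripper_width: 0.243
gripper_force: 0.0
```

Run:
```python
from h import *
s=sense(); q=qb(); print(s['gripper_width']*8.7,s['gripper_force'],s['wrist_force'])
p=np.array(s['tcp_pos'])-[q[0],q[1],0];c,n=np.cos(q[2]),np.sin(q[2]);print('bin frame',c*p[0]+n*p[1],-n*p[0]+c*p[1])
tgt=bin2w([[c*p[0]+n*p[1],.114,p[2]]],q)[0]; go(tgt)
```

```text
2.1117327111375777 0.0 [0.20716717 0.36884641 0.31061052]
bin frame 0.001199157359059358 -0.06619542295335644
turn 0 shift cm [-1.000e-02  1.802e+01  0.000e+00] rows>= 4.395010315935522 j [ 15.  24. -18.   0. -48. -98.] F [0.2 0.4 0.3] 3.3167 [ 0.5647 -0.0147  0.0899] 0.2427278978319055
```

Emit:
step_arm(targets="0 0 0 0; 0 0 0 0; 0 0 0 0; 0 0 0 0")

```text
time_s: 3.65
tcp_pos: [0.5647, -0.0148, 0.0897]
ee_rot: [[-0.992, -0.128, 0.0], [-0.128, 0.992, -0.0], [-0.0, -0.0, -1.0]]
wrist_force: [-0.1, 0.5, 1.9]
gripper_width: 0.18
gripper_force: 30.0
```

Emit:
step_arm(targets="0 1 0 0; 0 2 0 0; 0 2 0 0; 0 2 0 0; 0 2 0 0; 0 2 0 0; 0 2 0 0; 0 2 0 0; 0 1.5 0 0; 0 0.8 0 0; 0 0 0 0")

```text
time_s: 4.57
tcp_pos: [0.5412, 0.1582, 0.0897]
ee_rot: [[-0.992, -0.13, -0.002], [-0.13, 0.992, -0.0], [0.002, -0.0, -1.0]]
wrist_force: [-5.1, 0.1, 5.4]
gripper_width: 0.185
gripper_force: 30.0
```

Emit:
step_arm(targets="0 0.3 0 0; 0 0.3 0 0; 0 0 0 0")

```text
time_s: 4.82
tcp_pos: [0.5406, 0.1626, 0.0897]
ee_rot: [[-0.992, -0.128, -0.002], [-0.128, 0.992, -0.001], [0.002, -0.0, -1.0]]
wrist_force: [-4.9, 0.6, 5.4]
gripper_width: 0.183
gripper_force: 30.0
```

Emit:
step_arm(targets="0 0.3 0 0; 0 0 0 0; 0 0 0 0")

```text
time_s: 5.07
tcp_pos: [0.5402, 0.1654, 0.0897]
ee_rot: [[-0.992, -0.128, -0.002], [-0.128, 0.992, -0.001], [0.002, -0.0, -1.0]]
wrist_force: [-4.5, -0.8, 5.5]
gripper_width: 0.179
gripper_force: 30.0
```

Emit:
step_arm(targets="0 0.2 0 0; 0 0 0 0")

```text
time_s: 5.23
tcp_pos: [0.54, 0.1666, 0.0897]
ee_rot: [[-0.992, -0.128, -0.002], [-0.128, 0.992, -0.002], [0.003, -0.002, -1.0]]
wrist_force: [-3.7, -3.6, 5.8]
gripper_width: 0.182
gripper_force: 30.0
```

Emit:
step_arm(targets="0 0.2 0 0; 0 0 0 0")

```text
time_s: 5.4
tcp_pos: [0.54, 0.1667, 0.0897]
ee_rot: [[-0.992, -0.128, -0.003], [-0.128, 0.992, -0.005], [0.003, -0.004, -1.0]]
wrist_force: [-0.7, -10.0, 5.7]
gripper_width: 0.18
gripper_force: 30.0
```

Emit:
step_arm(targets="0 0.2 0 0; 0 0 0 0")

```text
time_s: 5.57
tcp_pos: [0.5399, 0.1668, 0.0898]
ee_rot: [[-0.992, -0.127, -0.003], [-0.127, 0.992, -0.007], [0.004, -0.007, -1.0]]
wrist_force: [1.8, -15.4, 5.0]
gripper_width: 0.183
gripper_force: 30.1
```

Emit:
step_arm(targets="0 -0.4 0 0; 0 0 0 0; 0 0 0 0; 0 0 0 0; 0 0 0 0; 0 0 0 0", claw=5)

```text
time_s: 6.07
tcp_pos: [0.5411, 0.1682, 0.0895]
ee_rot: [[-0.992, -0.128, 0.0], [-0.128, 0.992, 0.0], [-0.0, 0.0, -1.0]]
wrist_force: [0.5, -0.7, 0.2]
gripper_width: 0.528
gripper_force: 0.0
```

Emit:
step_arm(targets="0 0 -2 0; 0 0 -3 0; 0 0 -3 0; 0 0 -3 0; 0 0 -2 0; 0 0 0 7; 0 0 0 7")

```text
time_s: 6.65
tcp_pos: [0.5418, 0.1686, 0.2216]
ee_rot: [[-0.993, 0.121, 0.004], [0.121, 0.993, 0.003], [-0.003, 0.003, -1.0]]
wrist_force: [-0.3, -0.2, -0.4]
gripper_width: 0.571
gripper_force: 0.0
```

Run:
```python
from h import *
s=sense(); q=qb(); p=np.array([.54,.1667])-q[:2];c,n=np.cos(q[2]),np.sin(q[2]);print('open grip in bin frame',c*p[0]+n*p[1],-n*p[0]+c*p[1])
# mat & scraper closer: remeasure by scraper model fit in both cams
go([.5593,-.349,.19],10.5)
c=cap('scene','s2.png'); t=cap('top','t2.png')
a=cv2.resize(t['frame'][185:230,362:437],None,fx=8,fy=8,interpolation=cv2.INTER_CUBIC)[:, :600]
b=cv2.resize(c['frame'][145:192,202:255],None,fx=5,fy=5,interpolation=cv2.INTER_CUBIC)
gu=proj(t,[[.54,.1667,.122]])[0].astype(int)
d=cv2.resize(t['frame'][gu[1]-30:gu[1]+25,gu[0]-50:gu[0]+50],None,fx=5,fy=5,interpolation=cv2.INTER_CUBIC); print(gu)
im=np.zeros((600,800,3),np.uint8); im[:360,:600]=a; im[362:597,:265]=b[:235]; im[362:597,280:780]=d[:235,:500]
cv2.imwrite('pics/z3.png',im)
```

```text
open grip in bin frame -0.00015385738840278246 0.11688605020790299
turn 72.54 shift cm [-51.21  -7.72   3.03] rows>= 12.65409246312698 j [  34.   16.   -8.   -0.  -65. -131.] F [-0.3 -0.2 -0.4] 6.65 [0.5418 0.1686 0.2216] 0.5714144253065456
[220 215]
```

View pics/z3.png

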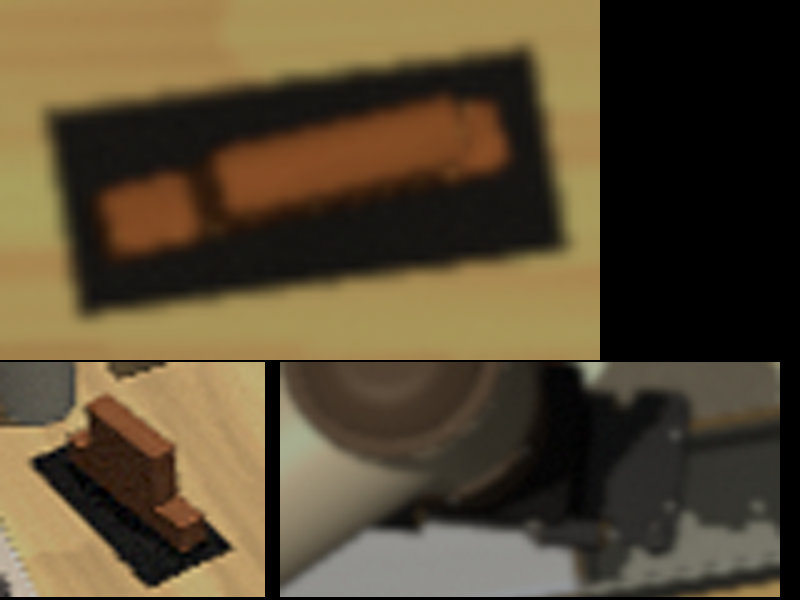

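Emit:
step_arm(targets="0 0 0 -7.1; 0 0 0 -7.1; 0 0 0 -7.1; 0 0 0 -7.1; 0 0 0 -7.1; 0 0 0 -7.1; 0 0 0 -7.1; 0 0 0 -7.1; 0 0 0 -7.1; 0 0 0 -7.1; 0 0 0 -7.1; 0 0 0 -7.1")

```text
time_s: 7.75
tcp_pos: [0.5409, 0.1678, 0.219]
ee_rot: [[-0.189, -0.982, -0.001], [-0.982, 0.189, -0.0], [0.001, 0.001, -1.0]]
wrist_force: [0.1, 0.2, -0.2]
gripper_width: 0.574
gripper_force: 0.0
```

Emit:
step_arm(targets="0 0 0 -7.1; 0 0 0 -7.1; 0 0 0 -7.1; 0 0 0 -0.9; 0 0 0 0")

```text
time_s: 8.17
tcp_pos: [0.5409, 0.1678, 0.2192]
ee_rot: [[0.187, -0.982, -0.001], [-0.982, -0.187, -0.0], [0.0, 0.001, -1.0]]
wrist_force: [0.5, 0.5, 0.4]
gripper_width: 0.572
gripper_force: 0.0
```

Run:
```python
from h import *
q=qb(); q[1]+=.003; np.save('q.npy',q)
go([.5593,-.349,.2],10.5)
```

```text
turn 0.25 shift cm [51.15  7.61  1.93] rows>= 12.62097044242791 j [ 34.  17.  -8.  -0. -65. -23.] F [0.5 0.5 0.4] 8.1667 [0.5409 0.1678 0.2192] 0.5718225193679409
```

Emit:
step_arm(targets="3.65 0.54 0.1 0; 3.65 0.54 0.1 0; 3.65 0.54 0.1 0; 3.65 0.54 0.1 0; 3.65 0.54 0.1 0; 3.65 0.54 0.1 0; 3.65 0.54 0.1 0; 3.65 0.54 0.1 0; 3.65 0.54 0.1 0; 3.65 0.54 0.1 0; 3.65 0.54 0.1 0; 3.65 0.54 0.1 0")

```text
time_s: 9.17
tcp_pos: [0.5589, -0.2765, 0.2074]
ee_rot: [[0.185, -0.983, -0.0], [-0.983, -0.185, 0.0], [-0.0, 0.0, -1.0]]
wrist_force: [0.4, 0.6, -0.8]
gripper_width: 0.571
gripper_force: 0.0
```

Emit:
step_arm(targets="3.65 0.54 0.1 0; 3.65 0.54 0.1 0; 0 0 0 0; 0 0 0 0", claw=6)

```text
time_s: 9.5
tcp_pos: [0.5614, -0.3501, 0.2042]
ee_rot: [[0.182, -0.983, -0.002], [-0.983, -0.182, 0.001], [-0.001, 0.001, -1.0]]
wrist_force: [0.4, 0.5, -0.3]
gripper_width: 0.683
gripper_force: 0.0
```

Run:
```python
from h import *
go([.5593,-.349,.049],10.5)
c=cap('scene')
u,v=proj(c,[[.5593,-.349,.13]])[0].astype(int); print(u,v)
cv2.imwrite('pics/g2.png',cv2.resize(c['frame'][v-35:v+40,u-50:u+50],None,fx=6,fy=6,interpolation=cv2.INTER_CUBIC))
```

```text
turn -0.01 shift cm [-0.13  0.17 15.52] rows>= 3.786022510816109 j [-18.  26.   5.  -0. -68.  28.] F [ 0.4  0.5 -0.3] 9.5 [ 0.5614 -0.3501  0.2042] 0.6828397506322812
227 148
```

View pics/g2.png

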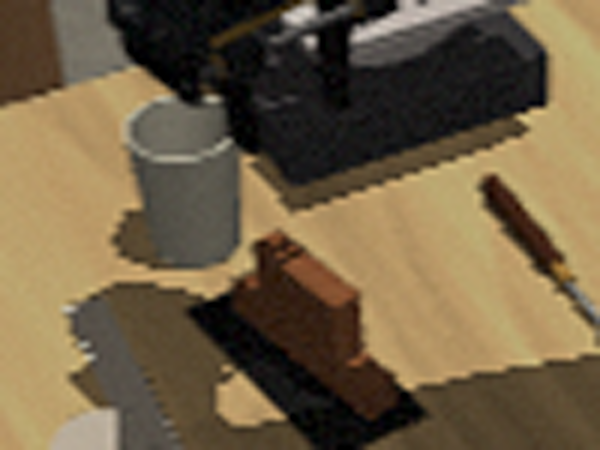

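The scraper stands at (300,300), with the fingers above it out of frame. Nothing is in the way, so I descend.

Emit:
step_arm(targets="-0.1 0.2 2.5 0; 0 0 2.5 0; 0 0 2.5 0; 0 0 2.5 0; 0 0 2 0; 0 0 1.5 0; 0 0 1 0; 0 0 1 0; 0 0 0 0; 0 0 0 0")

```text
time_s: 10.38
tcp_pos: [0.5603, -0.3474, 0.0508]
ee_rot: [[0.187, -0.982, 0.0], [-0.982, -0.187, -0.0], [0.0, -0.0, -1.0]]
wrist_force: [0.5, -0.2, -0.3]
gripper_width: 0.692
gripper_force: 0.0
```

Emit:
step_arm(targets="0 0 0 0; 0 0 0 0; 0 0 0 0; 0 0 0 0; 0 0 0 0; 0 0 0 0; 0 0 0 0; 0 0 0 0; 0 0 0 0; 0 0 0 0", claw=1.8)

```text
time_s: 11.22
tcp_pos: [0.5599, -0.3479, 0.0507]
ee_rot: [[0.186, -0.982, -0.0], [-0.982, -0.186, -0.0], [0.0, 0.0, -1.0]]
wrist_force: [-1.2, -0.1, 1.7]
gripper_width: 0.271
gripper_force: 29.9
```

Emit:
step_arm(targets="0 0 -1 0; 0 0 -2 0; 0 0 -3.5 0; 0 0 -4 0; 0 0 -4 0; 0 0 -4 0; 0 0 -4 0; 0 0 -1.5 0; 0 0 0 3; 0 0 0 0")

```text
time_s: 12.05
tcp_pos: [0.56, -0.3476, 0.2923]
ee_rot: [[0.134, -0.991, 0.003], [-0.991, -0.134, -0.0], [0.001, -0.003, -1.0]]
wrist_force: [-1.0, 1.1, -2.7]
gripper_width: 0.279
gripper_force: 29.9
```

Run:
```python
from h import *
q=qb(); print(bin2w([[.1946,0,.275]],q)[0]); go(bin2w([[.1946,0,.275]],q)[0],7.34)
```

```text
[0.7480856  0.07864069 0.275     ]
turn 0.36 shift cm [-39.87 -24.09   1.78] rows>= 11.370430310930347 j [-18.  23.  12.  -0. -79.  26.] F [-1.   1.1 -2.7] 12.05 [ 0.56   -0.3476  0.2923] 0.27870150227877594
```

Emit:
step_arm(targets="-1.5 -0.9 0 0.3; -3.5 -2.1 0 0; -3.5 -2.1 0 0; -3.5 -2.1 0 0; -3.5 -2.1 0 0; -3.5 -2.1 0 0; -3.5 -2.1 0 0; -3.5 -2.1 0 0; -3.5 -2.1 0 0; -3.5 -2.1 0 0; -3.5 -2.1 0 0; -2 -1.5 0 0")

```text
time_s: 13.05
tcp_pos: [0.742, 0.0688, 0.2879]
ee_rot: [[0.134, -0.991, -0.004], [-0.991, -0.134, 0.001], [-0.001, 0.004, -1.0]]
wrist_force: [0.3, -1.3, -2.6]
gripper_width: 0.275
gripper_force: 29.9
```

Run:
```python
from h import *
q=qb(); go(bin2w([[.1946,0,.275]],q)[0],7.34)
```

```text
turn 0.37 shift cm [-0.9  -0.74  1.29] rows>= 0.422447481278089 j [ 18.  33.  28.  -0. -85. -10.] F [ 0.3 -1.3 -2.6] 13.05 [0.742  0.0688 0.2879] 0.27549256735385574
```

Emit:
step_arm(targets="-0.5 -0.3 1 0.4; 0 0 0 0; 0 0 0 0; 0 0 0 0")

```text
time_s: 13.38
tcp_pos: [0.7437, 0.0682, 0.2801]
ee_rot: [[0.122, -0.993, -0.002], [-0.993, -0.122, -0.001], [0.001, 0.002, -1.0]]
wrist_force: [-0.4, 0.1, -2.1]
gripper_width: 0.273
gripper_force: 29.9
```

Run:
```python
from h import *
q=qb(); go(bin2w([[.1946,0,.2226]],q)[0],7.34)
c=cap('scene'); t=cap('top')
im=np.zeros((600,800,3),np.uint8)
im[:, :]=cv2.resize(c['frame'][150:300,150:350],None,fx=4,fy=4,interpolation=cv2.INTER_CUBIC)
cv2.imwrite('pics/b1.png',im)
```

```text
turn -0.33 shift cm [-0.98 -0.58  5.75] rows>= 1.4298608449742405 j [ 18.  33.  27.   0. -84. -11.] F [-0.4  0.1 -2.1] 13.3833 [0.7437 0.0682 0.2801] 0.27270449109306494
```

View pics/b1.png

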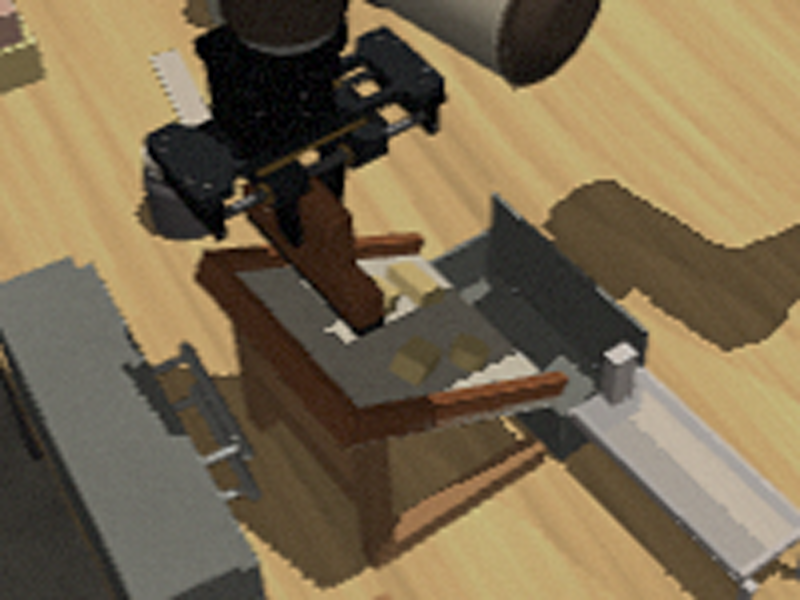

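The scraper hangs level at (330,260) over the upper board, above all the chips (chips at (410,285), (415,360), (470,350)). The cover is open and its grip is at (620,360). I'll lower it until it touches.

Emit:
step_arm(targets="-0.98 -0.58 0 -0.3; 0 0 1.5 0; 0 0 1.5 0; 0 0 1 0; 0 0 0.7 0; 0 0 0 0; 0 0 0 0; 0 0 0 0")

```text
time_s: 14.15
tcp_pos: [0.7494, 0.08, 0.2348]
ee_rot: [[0.128, -0.992, 0.002], [-0.992, -0.128, 0.0], [0.0, -0.002, -1.0]]
wrist_force: [-0.3, -0.2, -2.6]
gripper_width: 0.274
gripper_force: 29.9
```

Emit:
step_arm(targets="0 0 0.3 0; 0 0 0.3 0; 0 0 0 0; 0 0 0 0")

```text
time_s: 14.48
tcp_pos: [0.7487, 0.0801, 0.2273]
ee_rot: [[0.128, -0.992, -0.0], [-0.992, -0.128, -0.0], [0.0, 0.0, -1.0]]
wrist_force: [0.8, -0.0, -2.2]
gripper_width: 0.273
gripper_force: 29.9
```

Emit:
step_arm(targets="0 0 0.2 0; 0 0 0 0; 0 0 0 0")

```text
time_s: 14.73
tcp_pos: [0.7488, 0.0801, 0.2254]
ee_rot: [[0.128, -0.992, -0.0], [-0.992, -0.128, -0.0], [0.0, 0.0, -1.0]]
wrist_force: [0.3, 0.5, -2.0]
gripper_width: 0.277
gripper_force: 29.9
```

Emit:
step_arm(targets="0 0 0.2 0; 0 0 0 0; 0 0 0 0")

```text
time_s: 14.98
tcp_pos: [0.749, 0.0801, 0.2239]
ee_rot: [[0.128, -0.992, 0.001], [-0.992, -0.128, 0.0], [0.0, -0.001, -1.0]]
wrist_force: [-0.0, -0.5, -1.1]
gripper_width: 0.276
gripper_force: 29.9
```

Emit:
step_arm(targets="0 0 0.15 0; 0 0 0 0; 0 0 0 0")

```text
time_s: 15.23
tcp_pos: [0.7491, 0.0801, 0.2238]
ee_rot: [[0.128, -0.992, 0.002], [-0.992, -0.128, 0.0], [0.0, -0.002, -1.0]]
wrist_force: [-2.4, 0.5, 5.8]
gripper_width: 0.273
gripper_force: 29.9
```

Emit:
step_arm(targets="0 0 0 0; 0 0 0 0; 0 0 0 0; 0 0 0 0; 0 0.3 0 0; 0 0.3 0 0; 0 0.3 0 0; 0 0.3 0 0; 0 0.3 0.05 0; 0 0.3 0.05 0; 0 0 0 0", claw=4)

```text
time_s: 16.15
tcp_pos: [0.7303, 0.0777, 0.2212]
ee_rot: [[0.128, -0.992, -0.0], [-0.992, -0.128, 0.0], [-0.0, 0.0, -1.0]]
wrist_force: [-0.4, 0.9, -0.4]
gripper_width: 0.46
gripper_force: 0.4
```

Emit:
step_arm(targets="0 0.3 0 0; 0 0.3 0 0; 0 0.3 0 0; 0 0.2 0 0; 0 0 0 0; 0 0 0 0")

```text
time_s: 16.65
tcp_pos: [0.72, 0.0763, 0.2213]
ee_rot: [[0.128, -0.992, 0.0], [-0.992, -0.128, -0.0], [0.0, -0.0, -1.0]]
wrist_force: [-0.2, -0.3, 0.4]
gripper_width: 0.46
gripper_force: 0.6
```

Run:
```python
from h import *
c=cap('scene'); t=cap('top')
im=cv2.resize(c['frame'][175:275,165:300],None,fx=5.9,fy=5.9,interpolation=cv2.INTER_CUBIC)
cv2.imwrite('pics/b2.png',im); print(im.shape)
```

```text
(590, 796, 3)
```

View pics/b2.png

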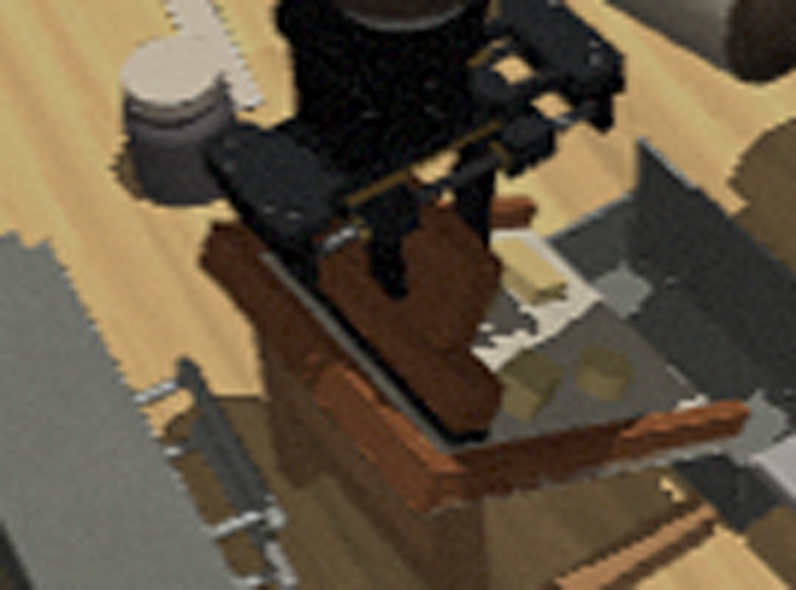

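The block now leans 28° with its foot flat on the face (underside edge from (330,300) to (480,435)), caged between the fingers and clear of every chip. I'll scrape down along the slope.

Emit:
step_arm(targets="0 0.31 0.16 0; 0 0.62 0.33 0; 0 0.62 0.33 0; 0 0.62 0.33 0; 0 0.62 0.33 0; 0 0.62 0.33 0; 0 0.62 0.33 0; 0 0.62 0.33 0; 0 0 0 0")

```text
time_s: 17.5
tcp_pos: [0.6734, 0.0703, 0.1975]
ee_rot: [[0.128, -0.992, 0.002], [-0.992, -0.128, 0.0], [-0.0, -0.002, -1.0]]
wrist_force: [-0.0, 1.0, 6.2]
gripper_width: 0.456
gripper_force: 3.9
```

Run:
```python
from h import *
c=cap('scene'); t=cap('top')
a=cv2.resize(c['frame'][175:275,165:300],None,fx=5.9,fy=5.9,interpolation=cv2.INTER_CUBIC)
cv2.imwrite('pics/b3.png',a)
```

```text
(no output)
```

View pics/b3.png

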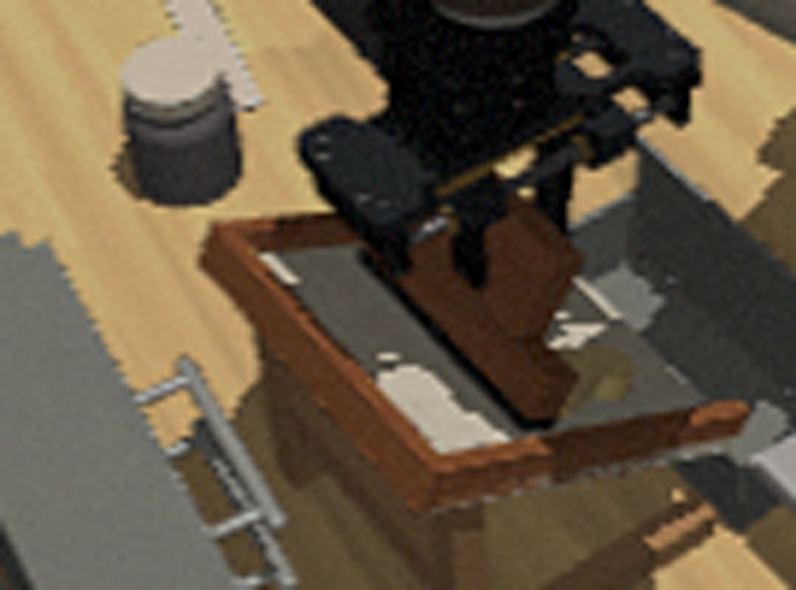

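The scraper, still flat, has swept to about mid-board and is pushing the block against the disc at (600,380). The fingers are well clear of the chips. That was my last picture to view, so I'll work from numbers from here.

Emit:
step_arm(targets="0 0.62 0.33 0; 0 0.62 0.33 0; 0 0.62 0.33 0; 0 0.62 0.33 0; 0 0.62 0.33 0; 0 0.62 0.33 0; 0 0.62 0.33 0; 0 0 0 0")

```text
time_s: 18.27
tcp_pos: [0.6319, 0.065, 0.1756]
ee_rot: [[0.129, -0.992, 0.006], [-0.992, -0.129, 0.001], [-0.0, -0.006, -1.0]]
wrist_force: [0.9, 1.2, 8.5]
gripper_width: 0.462
gripper_force: 6.9
```

Run:
```python
from h import *
q=qb(); s=sense(); p=np.array(s['tcp_pos'])-[q[0],q[1],0];c,n=np.cos(q[2]),np.sin(q[2]);b=[c*p[0]+n*p[1],-n*p[0]+c*p[1],p[2]];print(b)
# uphill finger inner face tip at bx+.02 -> board coords
x=b[0]+.020-.045; z=b[2]-.09; print('uphill contact board x,h',x*np.cos(t28)+z*np.sin(t28),-x*np.sin(t28)+z*np.cos(t28))
x=b[0]-.020-.045; print('downhill face board x at tip', x*np.cos(t28)+z*np.sin(t28),-x*np.sin(t28)+z*np.cos(t28)); print(s['gripper_force'],s['wrist_force'])
```

```text
[np.float64(0.07765122337382711), np.float64(0.0013487032292202328), np.float64(0.17561937440962952)]
uphill contact board x,h 0.0866841324478374 0.050879168417169954
downhill face board x at tip 0.05136622873348032 0.06965803092860559
6.863106619566679 [0.90693947 1.19297441 8.47299014]
```

Emit:
step_arm(targets="0 0.62 0.32 0; 0 0.62 0.32 0; 0 0.62 0.32 0; 0 0.62 0.32 0; 0 0.62 0.32 0; 0 0.62 0.32 0; 0 0.62 0.32 0; 0 0 0 0")

```text
time_s: 18.93
tcp_pos: [0.5889, 0.0596, 0.1528]
ee_rot: [[0.129, -0.992, 0.005], [-0.992, -0.129, 0.001], [-0.0, -0.005, -1.0]]
wrist_force: [0.8, 1.1, 8.0]
gripper_width: 0.463
gripper_force: 7.2
```

Emit:
step_arm(targets="0 0.5 0.25 0; 0 0.5 0.25 0; 0 0.5 0.25 0; 0 0.4 0.2 0; 0 0 0 0; 0 0 0 0")

```text
time_s: 19.43
tcp_pos: [0.5696, 0.0571, 0.1425]
ee_rot: [[0.128, -0.992, 0.002], [-0.992, -0.128, 0.0], [-0.0, -0.002, -1.0]]
wrist_force: [-0.2, 0.5, 7.0]
gripper_width: 0.463
gripper_force: 5.2
```

Run:
```python
from h import *
q=qb(); s=sense(); p=np.array(s['tcp_pos'])-[q[0],q[1],0];c,n=np.cos(q[2]),np.sin(q[2]);b=[c*p[0]+n*p[1],-n*p[0]+c*p[1],p[2]];print(b)
x=b[0]+.020-.045; z=b[2]-.09; print('uphill contact board x,h',x*np.cos(t28)+z*np.sin(t28),-x*np.sin(t28)+z*np.cos(t28))
for n_ in('scene','top'):
    c=cap(n_,n_+'_b4.png')
    f=c['frame'].astype(int); hsv=cv2.cvtColor(c['frame'],cv2.COLOR_BGR2HSV)
    c0=S if n_=='scene' else T
    P=bin2w(b2bin(np.array([[.205,.088,0],[.205,-.088,0],[0,-.088,0],[0,.088,0]])),q)
    for tag,PP in(('board',P),('mouth',bin2w([[-.04,-.097,.03],[.04,-.097,.03],[.04,.097,.03],[-.04,.097,.03]],q))):
        for cc,lab in((c0,'before'),(c,'now')):
            m=np.zeros(cc['frame'].shape[:2],np.uint8); cv2.fillConvexPoly(m,proj(cc,PP).astype(np.int32),1)
            h=cv2.cvtColor(cc['frame'],cv2.COLOR_BGR2HSV); y=((h[...,0]>18)&(h[...,0]<32)&(h[...,1]>70)&(m>0)).astype(np.uint8)
            nl,_,st,ce=cv2.connectedComponentsWithStats(y); print(n_,tag,lab,[(int(st[i,4]),ce[i].round(0).tolist()) for i in range(1,nl) if st[i,4]>6])
```

```text
[np.float64(0.014777777387167042), np.float64(0.0014173503327037733), np.float64(0.142515583953854)]
uphill contact board x,h 0.01562888641976054 0.05116755126482824
scene board before [(211, [248.0, 223.0]), (70, [267.0, 238.0]), (97, [253.0, 239.0])]
scene board now []
scene mouth before [(22, [258.0, 223.0]), (20, [269.0, 236.0])]
scene mouth now [(38, [294.0, 248.0])]
top board before [(155, [265.0, 159.0]), (135, [237.0, 159.0]), (100, [241.0, 178.0]), (161, [274.0, 178.0])]
top board now []
top mouth before []
top mouth now [(131, [281.0, 212.0]), (184, [240.0, 216.0]), (9, [229.0, 216.0]), (37, [265.0, 218.0])]
```

Emit:
step_arm(targets="0 -0.1 -0.2 0; 0 -0.3 -0.1 0; 0 -0.3 0 0; 0 -0.3 0 0; 0 -0.3 0 0; 0 -0.3 0 0; 0 -0.3 0 0; 0 -0.3 0 0; 0 -0.3 0 0; 0 -0.3 0 0; 0 -0.2 0 0; 0 0 0 0")

```text
time_s: 20.53
tcp_pos: [0.5995, 0.0609, 0.1443]
ee_rot: [[0.128, -0.992, 0.001], [-0.992, -0.128, 0.0], [-0.0, -0.001, -1.0]]
wrist_force: [-0.5, -0.2, 0.0]
gripper_width: 0.457
gripper_force: 0.3
```

Emit:
step_arm(targets="0 0 0 0; 0 0 0 0; 0 0 0 0; 0 0 0 0; 0 0 0 0; 0 0 0 0; 0 0 0 0; 0 0 0 0", claw=1.8)

```text
time_s: 21.2
tcp_pos: [0.5987, 0.0608, 0.1441]
ee_rot: [[0.128, -0.992, -0.0], [-0.992, -0.128, 0.0], [-0.0, 0.0, -1.0]]
wrist_force: [-1.0, 0.0, -1.6]
gripper_width: 0.277
gripper_force: 30.0
```

Emit:
step_arm(targets="0 0 -1 0; 0 0 -2 0; 0 0 -3.5 0; 0 0 -4 0; 0 0 -3.5 0; 0 0 -1 0; 0 0 0 0")

```text
time_s: 21.78
tcp_pos: [0.6002, 0.061, 0.2989]
ee_rot: [[0.128, -0.992, 0.008], [-0.992, -0.128, 0.002], [-0.001, -0.008, -1.0]]
wrist_force: [0.6, 0.7, -3.3]
gripper_width: 0.273
gripper_force: 30.0
```

```bash
cat > fit.py <<'E'
from h import *
from scipy.optimize import minimize
def box(c,x0,y0,yaw,lx,ly,z0,z1):
    X=np.array([[sx*lx/2,sy*ly/2,z] for sx in(-1,1) for sy in(-1,1) for z in(z0,z1)]); return bin2w(X,[x0,y0,yaw])
def sil(c,boxes,k=8):
    m=np.zeros((420,560),np.float32); big=np.zeros((420*4,560*4),np.uint8)
    for B in boxes: cv2.fillConvexPoly(big,cv2.convexHull(np.round((proj(c,B)+.5)*4*16-8).astype(np.int32)),1,shift=4)
    return cv2.resize(big.astype(np.float32),(560,420),interpolation=cv2.INTER_AREA)
def matb(c,p): return [box(c,*p,.08,.19,0,.004)]
def scrb(c,p,z=.004): return [box(c,*p,.024,.15,z,z+.034),box(c,*p,.024,.09,z+.034,z+.086)]
def masks(c):
    h=cv2.cvtColor(c['frame'],cv2.COLOR_BGR2HSV); roi=np.zeros((420,560),np.uint8)
    cv2.fillConvexPoly(roi,cv2.convexHull(proj(c,box(c,.564,-.362,.1,.105,.215,0,.1)).astype(np.int32)),1)
    v=h[...,2].astype(float); brown=((h[...,0]<14)&(h[...,1]>110)&(v>25)&(roi>0)); dark=((v<55)&(roi>0))
    return brown.astype(np.float32),(dark|brown).astype(np.float32)
def fit(cs,kind,x0):
    ms=[masks(c)[0 if kind=='scr' else 1] for c in cs]
    def f(p): return sum(np.abs(sil(c,(scrb if kind=='scr' else (lambda c,p:matb(c,p)+FIX))(c,p))-m).sum() for c,m in zip(cs,ms))
    b=None
    for d in (0,.05,-.05):
        x=np.array(x0)+[0,0,d]; o=minimize(f,x,method='Nelder-Mead',options=dict(initial_simplex=np.vstack([x,x+[.008,0,0],x+[0,.008,0],x+[0,0,.08]]),xatol=1e-4,fatol=.05))
        if b is None or o.fun<b.fun:b=o
    return b.x,b.fun,[m.sum() for m in ms]
FIX=[]
E
cat > t1.py <<'E'
import fit; from fit import *
for cs,n in(([T],'top'),([S],'scene'),([T,S],'both')):
    x,f,a=fit.fit(cs,'scr',[.559,-.349,.18]); fit.FIX=scrb(T,x); y,g,b=fit.fit(cs,'mat',[.564,-.362,.1])
    print(n,'scr',x.round(4),np.degrees(x[2]).round(1),f,a,'mat',y.round(4),np.degrees(y[2]).round(1),g,b)
q=qb()
c=cap('top','top_b5.png')
for tag,PP in(('board',bin2w(b2bin(np.array([[.205,.088,0],[.205,-.088,0],[0,-.088,0],[0,.088,0]])),q)),('mouth',bin2w([[-.05,-.12,.03],[.05,-.12,.03],[.05,.12,.03],[-.05,.12,.03]],q))):
    m=np.zeros((420,560),np.uint8); cv2.fillConvexPoly(m,proj(c,PP).astype(np.int32),1); h=cv2.cvtColor(c['frame'],cv2.COLOR_BGR2HSV); y=((h[...,0]>18)&(h[...,0]<32)&(h[...,1]>70)&(m>0)).astype(np.uint8)
    nl,_,st,ce=cv2.connectedComponentsWithStats(y); print(tag,[(int(st[i,4]),back(c,[ce[i]],.02)[0].round(3).tolist()) for i in range(1,nl) if st[i,4]>6])
E
python3 t1.py
```

```text
Traceback (most recent call last):
  File "t1.py", line 3, in <module>
    x,f,a=fit.fit(cs,'scr',[.559,-.349,.18]); fit.FIX=scrb(T,x); y,g,b=fit.fit(cs,'mat',[.564,-.362,.1])
          ^^^^^^^
AttributeError: 'function' object has no attribute 'fit'
```

```bash
sed -i 's/^import fit; from fit import \*/import fit as F; from fit import */; s/fit\.fit(/F.fit(/g; s/fit\.FIX/F.FIX/g' t1.py; python3 t1.py
```

```text
top scr [ 0.562  -0.3541  0.185 ] 10.6 72.5 [np.float32(587.0)] mat [ 0.5652 -0.3612  0.1198] 6.9 220.5625 [np.float32(1458.0)]
scene scr [ 0.5603 -0.3534  0.1376] 7.9 106.375 [np.float32(365.0)] mat [ 0.5634 -0.3599  0.0862] 4.9 125.625 [np.float32(747.0)]
both scr [ 0.5618 -0.3541  0.1769] 10.1 186.875 [np.float32(587.0), np.float32(365.0)] mat [ 0.5648 -0.3606  0.0848] 4.9 349.8125 [np.float32(1458.0), np.float32(747.0)]
board [(9, [0.752, 0.024, 0.02]), (8, [0.713, 0.096, 0.02]), (10, [0.629, 0.025, 0.02]), (10, [0.619, 0.109, 0.02])]
mouth [(96, [0.58, -0.058, 0.02]), (11, [0.613, 0.009, 0.02]), (15, [0.605, 0.074, 0.02]), (33, [0.59, 0.171, 0.02]), (223, [0.551, 0.029, 0.02]), (177, [0.549, 0.121, 0.02]), (58, [0.523, -0.046, 0.02]), (14, [0.513, 0.024, 0.02]), (35, [0.499, 0.157, 0.02]), (14, [0.503, 0.097, 0.02])]
```

Run:
```python
from h import *
go([.564,-.3551,.28],5.5)
```

```text
turn 1.84 shift cm [41.08  7.45  1.46] rows>= 10.189768587519607 j [ 21.  17.   4.  -0. -76. -14.] F [-0.3 -0.4 -4.1] 21.8333 [0.5987 0.061  0.2954] 0.2764591647081532
```

Emit:
step_arm(targets="0 0 0 1.84; 2.08 0.45 0 0; 3.9 0.7 0.15 0; 3.9 0.7 0.15 0; 3.9 0.7 0.15 0; 3.9 0.7 0.15 0; 3.9 0.7 0.15 0; 3.9 0.7 0.15 0; 3.9 0.7 0.15 0; 3.9 0.7 0.15 0; 3.9 0.7 0.15 0; 3.9 0.7 0.15 0")

```text
time_s: 22.83
tcp_pos: [0.5624, -0.3564, 0.2756]
ee_rot: [[0.096, -0.995, -0.006], [-0.995, -0.096, 0.003], [-0.004, 0.005, -1.0]]
wrist_force: [1.0, 0.6, -2.1]
gripper_width: 0.277
gripper_force: 30.0
```

Emit:
step_arm(targets="0 0 2 0; 0 0 3 0; 0 0 3 0; 0 0 3 0; 0 0 2.5 0; 0 0 2 0; 0 0 1.5 0; 0 0 0 0; 0 0 0 0; 0 0 0 0")

```text
time_s: 23.67
tcp_pos: [0.564, -0.3554, 0.1091]
ee_rot: [[0.096, -0.995, -0.001], [-0.995, -0.096, -0.0], [-0.0, 0.001, -1.0]]
wrist_force: [-0.2, -0.2, -1.9]
gripper_width: 0.274
gripper_force: 30.0
```

Run:
```python
from h import *
go([.564,-.3551,.0506],5.5)
```

```text
turn 0.02 shift cm [-0.03 -0.    5.85] rows>= 1.426905989404875 j [-18.  31.  -2.   0. -57.  24.] F [-0.2 -0.2 -1.9] 23.6667 [ 0.564  -0.3554  0.1091] 0.27427383186836246
```

Emit:
step_arm(targets="0 0 1.5 0; 0 0 1.5 0; 0 0 1 0; 0 0 0.7 0; 0 0 0.5 0; 0 0 0.3 0; 0 0 0 0; 0 0 0 0")

```text
time_s: 24.33
tcp_pos: [0.5645, -0.3556, 0.0549]
ee_rot: [[0.096, -0.995, 0.001], [-0.995, -0.096, -0.001], [0.001, -0.001, -1.0]]
wrist_force: [0.2, 0.5, -2.2]
gripper_width: 0.271
gripper_force: 30.0
```

Emit:
step_arm(targets="0 0 0.2 0; 0 0 0 0; 0 0 0 0")

```text
time_s: 24.58
tcp_pos: [0.5642, -0.3554, 0.0526]
ee_rot: [[0.096, -0.995, 0.0], [-0.995, -0.096, -0.0], [0.0, -0.0, -1.0]]
wrist_force: [-0.5, -0.3, -3.4]
gripper_width: 0.272
gripper_force: 30.0
```

Emit:
step_arm(targets="0 0 0.15 0; 0 0 0 0; 0 0 0 0")

```text
time_s: 24.83
tcp_pos: [0.5645, -0.3554, 0.0515]
ee_rot: [[0.096, -0.995, 0.001], [-0.995, -0.096, -0.001], [0.001, -0.001, -1.0]]
wrist_force: [-0.5, 1.5, 1.1]
gripper_width: 0.275
gripper_force: 30.0
```

Emit:
step_arm(targets="0 0 0.05 0; 0 0 0 0; 0 0 0 0; 0 0 0 0; 0 0 0 0; 0 0 0 0; 0 0 0 0; 0 0 0 0", claw=5)

```text
time_s: 25.5
tcp_pos: [0.5641, -0.3553, 0.0503]
ee_rot: [[0.096, -0.995, 0.0], [-0.995, -0.096, -0.0], [0.0, -0.0, -1.0]]
wrist_force: [0.5, 0.2, 0.2]
gripper_width: 0.571
gripper_force: 0.0
```

Emit:
step_arm(targets="0 0 -1 0; 0 0 -2 0; 0 0 -3 0; 0 0 -4 0; 0 0 -4 0; 0 0 -2 0; -4 2 0 0; -4 2 0 0; -4 2 0 0; -4 2 0 0; -4 2 0 0; 0 0 0 0")

```text
time_s: 26.5
tcp_pos: [0.4487, -0.1748, 0.2111]
ee_rot: [[0.1, -0.995, -0.001], [-0.995, -0.1, 0.002], [-0.002, 0.001, -1.0]]
wrist_force: [-0.2, -0.9, 0.2]
gripper_width: 0.574
gripper_force: 0.0
```

```bash
cat > t2.py <<'E'
import fit as F; from fit import *
t=cap('top','top_c.png'); s=cap('scene','sc_c.png')
for cs,n in(([t],'top'),([s],'scene')):
    x,f,a=F.fit(cs,'scr',[.564,-.361,.09]); F.FIX=scrb(t,x); y,g,b=F.fit(cs,'mat',[.564,-.361,.09])
    d=bin2w([[0,0,0]],[0,0,0]); v=x[:2]-y[:2]; c,sn=np.cos(y[2]),np.sin(y[2])
    print(n,'scr',x.round(4),np.degrees(x[2]).round(1),f,a,'mat',y.round(4),np.degrees(y[2]).round(1),g,b,'rel',c*v[0]+sn*v[1],-sn*v[0]+c*v[1])
q=qb()
h=cv2.cvtColor(t['frame'],cv2.COLOR_BGR2HSV)
for tag,PP in(('board',bin2w(b2bin(np.array([[.205,.088,0],[.205,-.088,0],[0,-.088,0],[0,.088,0]])),q)),('mouth',bin2w([[-.05,-.12,.03],[.05,-.12,.03],[.05,.12,.03],[-.05,.12,.03]],q))):
    m=np.zeros((420,560),np.uint8); cv2.fillConvexPoly(m,proj(t,PP).astype(np.int32),1); y=((h[...,0]>18)&(h[...,0]<32)&(h[...,1]>70)&(m>0)).astype(np.uint8)
    nl,_,st,ce=cv2.connectedComponentsWithStats(y); print(tag,[(int(st[i,4]),back(t,[ce[i]],.02)[0].round(3).tolist(),st[i,:4].tolist()) for i in range(1,nl) if st[i,4]>6])
E
python3 t2.py
```

```text
top scr [ 0.5674 -0.3662  0.059 ] 3.4 163.5 [np.float32(472.0)] mat [ 0.5637 -0.3588  0.1199] 6.9 614.5 [np.float32(1137.0)] rel 0.0027744680558272946 -0.007758673586455591
scene scr [ 0.5641 -0.3622  0.0481] 2.8 111.3125 [np.float32(321.0)] mat [ 0.5642 -0.3585  0.0885] 5.1 140.875 [np.float32(719.0)] rel -0.0004905261974310635 -0.0037136706132870094
board []
mouth [(77, [0.595, -0.057, 0.02], [295, 190, 8, 19]), (68, [0.607, 0.061, 0.02], [237, 192, 48, 9]), (29, [0.59, 0.173, 0.02], [219, 201, 9, 5]), (157, [0.549, 0.125, 0.02], [233, 210, 17, 14]), (8, [0.502, 0.105, 0.02], [242, 231, 8, 2]), (7, [0.505, 0.081, 0.02], [251, 230, 6, 2]), (34, [0.499, 0.157, 0.02], [224, 232, 11, 4])]
```

Emit:
step_arm(targets="0 0 0 7.1; 0 0 0 7.1; 0 0 0 7.1; 0 0 0 7.1; 0 0 0 7.1; 0 0 0 7.1; 0 0 0 7.1; 0 0 0 7.1; 0 0 0 7.1; 0 0 0 7.1; 0 0 0 7.1; 0 0 0 7.1")

```text
time_s: 27.6
tcp_pos: [0.4545, -0.1799, 0.2107]
ee_rot: [[-0.985, -0.171, 0.001], [-0.171, 0.985, -0.0], [-0.001, -0.001, -1.0]]
wrist_force: [-0.9, -0.4, 0.0]
gripper_width: 0.576
gripper_force: 0.0
```

Emit:
step_arm(targets="0 0 0 3.1; 0 0 0 0; 0 0 0 0")

```text
time_s: 27.85
tcp_pos: [0.4542, -0.1796, 0.2106]
ee_rot: [[-0.992, -0.126, 0.001], [-0.126, 0.992, -0.0], [-0.0, -0.0, -1.0]]
wrist_force: [-0.6, -0.7, 0.7]
gripper_width: 0.576
gripper_force: 0.0
```

Run:
```python
from h import *
go([.5405,.1672,.2],97.34)
```

```text
turn -0.1 shift cm [-12.99  33.29   1.05] rows>= 8.719712706387622 j [ -2.   9. -19.   0. -61. -80.] F [-0.6 -0.7  0.7] 27.85 [ 0.4542 -0.1796  0.2106] 0.5758284823899286
```

Emit:
step_arm(targets="-1.3 3.33 0 -0.1; -1.3 3.33 0 0; -1.3 3.33 0 0; -1.3 3.33 0 0; -1.3 3.33 0 0; -1.3 3.33 0 0; -1.3 3.33 0 0; -1.3 3.33 0 0; -1.3 3.33 0 0; -1.3 3.33 0 0; 0 0 0 0; 0 0 0 0")

```text
time_s: 28.85
tcp_pos: [0.5407, 0.1696, 0.2098]
ee_rot: [[-0.991, -0.131, -0.001], [-0.131, 0.991, -0.0], [0.001, -0.0, -1.0]]
wrist_force: [-0.1, 0.8, 0.0]
gripper_width: 0.571
gripper_force: 0.0
```

```bash
python3 t2.py
python3 - <<'E'
from h import *
go([.5405,.1672,.0897],97.34)
c=cv2.imread('pics/top_c.png'); q=qb()
# full yellow-foam pixel listing inside bin, ascii
h=cv2.cvtColor(c,cv2.COLOR_BGR2HSV)
# scraper end margins on mat measured as black runs along scraper axis in top view
s=cv2.imread('pics/sc_c.png'); g=cv2.cvtColor(c,cv2.COLOR_BGR2HSV)
for y in range(188,230,2):
    print(y,''.join('#' if g[y,x,2]<55 else ('o' if g[y,x,0]<14 and g[y,x,1]>110 else '.') for x in range(362,437)))
E
```

```text
top scr [ 0.5663 -0.362   0.0817] 4.7 73.75 [np.float32(615.0)] mat [ 0.5641 -0.3648  0.1105] 6.3 222.5 [np.float32(1445.0)] rel 0.0024296465687088276 0.002521597360672929
scene scr [ 0.5631 -0.3591  0.0715] 4.1 109.8125 [np.float32(327.0)] mat [ 0.5643 -0.3602  0.0868] 5.0 143.5625 [np.float32(718.0)] rel -0.0010517870546385014 0.0012144828530381848
board []
mouth [(109, [0.583, -0.058, 0.02], [296, 190, 9, 28]), (48, [0.609, 0.038, 0.02], [250, 192, 36, 7]), (179, [0.551, 0.036, 0.02], [261, 205, 17, 19]), (116, [0.544, 0.118, 0.02], [233, 213, 20, 10]), (111, [0.516, 0.0, 0.02], [242, 219, 64, 14]), (8, [0.499, 0.151, 0.02], [228, 232, 5, 3])]
turn -0.0 shift cm [-0.04 -0.04 12.04] rows>= 2.9361862775019194 j [  34.   17.   -9.    0.  -64. -116.] F [-0.9 -0.1  0. ] 28.95 [0.5401 0.1676 0.2101] 0.5758954116723525
188 ...........................................................................
190 ...........................................................................
192 .............................................................#####.........
194 .............................
[... 706 characters left out ...]
#ooooooooo#############################################.....
214 .........#############################################################.....
216 .........#######################################################...........
218 ..........#######################################..........................
220 ..........########################.........................................
222 ..........#########........................................................
224 ...........................................................................
226 ...........................................................................
228 ...........................................................................
```

Emit:
step_arm(targets="0 0 2 0; 0 0 2 0; 0 0 2 0; 0 0 2 0; 0 0 2 0; 0 0 1 0; 0 0 1 0; 0 0 0 0")

```text
time_s: 29.62
tcp_pos: [0.5393, 0.1667, 0.0889]
ee_rot: [[-0.992, -0.126, -0.003], [-0.126, 0.992, -0.001], [0.003, -0.001, -1.0]]
wrist_force: [-0.2, -0.4, 0.8]
gripper_width: 0.576
gripper_force: 0.0
```

Emit:
step_arm(targets="0 0 0 0; 0 0 0 0; 0 0 0 0; 0 0 0 0; 0 0 0 0; 0 0 0 0; 0 0 0 0; 0 0 0 0; 0 0 0 0; 0 0 0 0", claw=0.8)

```text
time_s: 30.45
tcp_pos: [0.5404, 0.1667, 0.0908]
ee_rot: [[-0.992, -0.128, 0.0], [-0.128, 0.992, -0.002], [0.0, -0.002, -1.0]]
wrist_force: [1.8, -4.4, 2.6]
gripper_width: 0.18
gripper_force: 30.0
```

Emit:
step_arm(targets="0 -1 0 0; 0 -2 0 0; 0 -2 0 0; 0 -2 0 0; 0 -2 0 0; 0 -2 0 0; 0 -2 0 0; 0 -2 0 0; 0 -2 0 0; 0 -1.5 0 0; 0 -1 0 0; 0 0 0 0")

```text
time_s: 31.45
tcp_pos: [0.5667, -0.0269, 0.0908]
ee_rot: [[-0.992, -0.126, 0.004], [-0.126, 0.992, -0.0], [-0.004, -0.001, -1.0]]
wrist_force: [4.4, -1.0, -1.3]
gripper_width: 0.18
gripper_force: 30.0
```

Emit:
step_arm(targets="0 -0.4 0 0; 0 -0.3 0 0; 0 0 0 0")

```text
time_s: 31.7
tcp_pos: [0.5674, -0.0321, 0.0909]
ee_rot: [[-0.992, -0.128, 0.004], [-0.128, 0.992, 0.0], [-0.004, -0.0, -1.0]]
wrist_force: [5.6, 0.1, -2.3]
gripper_width: 0.184
gripper_force: 30.0
```

Emit:
step_arm(targets="0 -0.3 0 0; 0 0 0 0; 0 0 0 0")

```text
time_s: 31.95
tcp_pos: [0.5678, -0.0347, 0.0909]
ee_rot: [[-0.992, -0.129, 0.004], [-0.129, 0.992, 0.0], [-0.004, -0.0, -1.0]]
wrist_force: [5.2, 0.1, -1.7]
gripper_width: 0.183
gripper_force: 30.0
```

Emit:
step_arm(targets="0 -0.2 0 0; 0 0 0 0")

```text
time_s: 32.12
tcp_pos: [0.568, -0.0364, 0.0908]
ee_rot: [[-0.992, -0.129, 0.004], [-0.129, 0.992, 0.001], [-0.004, 0.0, -1.0]]
wrist_force: [5.3, 0.3, -1.0]
gripper_width: 0.181
gripper_force: 30.0
```

Emit:
step_arm(targets="0 -0.2 0 0; 0 0 0 0")

```text
time_s: 32.28
tcp_pos: [0.5681, -0.0366, 0.0908]
ee_rot: [[-0.992, -0.128, 0.004], [-0.128, 0.992, 0.003], [-0.004, 0.003, -1.0]]
wrist_force: [3.0, 8.8, -0.7]
gripper_width: 0.184
gripper_force: 30.0
```

Emit:
step_arm(targets="0 0.1 0 0; 0 0 0 0; 0 0 0 0; 0 0 0 0; 0 0 0 0; 0 0 0 0; 0 0 0 0", claw=5)

```text
time_s: 32.87
tcp_pos: [0.5663, -0.0385, 0.0903]
ee_rot: [[-0.992, -0.127, -0.001], [-0.127, 0.992, -0.0], [0.001, -0.0, -1.0]]
wrist_force: [-0.3, -0.2, -0.6]
gripper_width: 0.552
gripper_force: 0.0
```

Emit:
step_arm(targets="0 0 -1 0; 0 0 -3 0; 0 0 -4 0; 0 0 -4 0; 0 0 -3 0; 3.5 0 0 0; 3.5 0 0 0; 3.5 0 0 0; 3.5 0 0 0; 3.5 0 0 0; 0 0 0 0; 0 0 0 0")

```text
time_s: 33.87
tcp_pos: [0.3918, -0.0609, 0.2417]
ee_rot: [[-0.992, -0.127, 0.003], [-0.127, 0.992, 0.001], [-0.003, 0.0, -1.0]]
wrist_force: [0.9, 1.3, 0.5]
gripper_width: 0.573
gripper_force: 0.0
```

Run:
```python
from h import *
q=qb(); t=cap('top','top_e.png'); s=cap('scene','sc_e.png'); print(sense()['time_s'])
g=t['frame']; h=cv2.cvtColor(g,cv2.COLOR_BGR2HSV)
# expected grip top quad at shut vs bright pixels near
for c,n in((t,'top'),(s,'scene')):
    P=bin2w([[0,-.091,.122]],q); u=proj(c,P)[0]; hh=cv2.cvtColor(c['frame'],cv2.COLOR_BGR2HSV); x0,y0=np.round(u).astype(int)
    w=hh[y0-14:y0+15,x0-14:x0+15]; m=((w[...,2]>150)&(w[...,1]<40)).astype(np.uint8); nl,_,st,ce=cv2.connectedComponentsWithStats(m)
    print(n,'pred',u.round(1),[(int(st[i,4]),(ce[i]+[x0-14,y0-14]).round(1).tolist()) for i in range(1,nl) if st[i,4]>4])
# yellow chips near bin
m0=np.zeros((420,560),np.uint8); cv2.fillConvexPoly(m0,proj(t,bin2w([[-.04,-.097,.03],[.04,-.097,.03],[.04,.097,.03],[-.04,.097,.03]],q)).astype(np.int32),1)
print('bin yellow px',int(((h[...,0]>18)&(h[...,0]<34)&(h[...,1]>60)&(m0>0)).sum()))
x,y=proj(t,bin2w([[0,0,.04]],q))[0].astype(int)
for yy in range(y-24,y+22,2): print(yy,''.join('Y' if 16<h[yy,xx,0]<34 and h[yy,xx,1]>60 else ('#' if h[yy,xx,2]<80 else '.') for xx in range(x-50,x+52)))
```

```text
33.9667
top pred [293.7 203.4] [(24, [293.9, 203.2])]
scene pred [265.1 200.6] [(16, [265.3, 201.4]), (72, [268.5, 212.7])]
bin yellow px 2
188 YYYYYYYYYYY..........................................................................YYYYYYYYYYYYYYYYY
190 YYYYYYYYYYY....................................................................Y.....YYYYYYYYYYYYYYYYY
192 YYYYYYYYYYYY....Y..................................................YYYYYYYYYY......YYYYYYYYYYYYYYYYYYY
194 YYYYYYYYYYYY.....Y..................................YYYYYYYYYYYYYYY.................YYYYYYYYYYYYYYYYYY
196 YYYYYYYYYYYYY....Y.......................YY.YYYYYYYYYY...............................YYYYYYYYYYYYYYYYY
198 YYYYYYYYYYYYY................YYYYYYYYYYYYYY..........................................YYYYYYYYYYYYYYYYY
200 YYYYYYYYYYYYY.......YYYYYYYYY........................................................YYYYYYYYYYYYYYYYY
202 YYYYYYYYYYYYYYYY.Y....................................................................YYYYYYYYYYYYYYYY
204 YYYYYYYYYYYYYYY.......................................................................YYYYYYYYYYYYYY
[... 800 characters left out ...]
.........................................####YYYYYYYYYYYYY
222 YYYYYYYYYYYYYYYYYY.......................................................##############YYYYYYYYYYYYYYY
224 YYYYYYYYYYYYYYYYYY...........................................################YYYYYYYYYYYYYYYYYYYYYYYYY
226 YYYYYYYYYYYYYYYYYY...............................################YYYYYYYYYYYYYYYYYYYYYYYYYYYYYYYYYYYYY
228 YYYYYYYYYYYYYYY......................################YYYYYYYYYYYYYYYYYYYYYYYYYYYYYYYYYYYYYYYYYYYYYYYYY
230 YYY......................################YYYYYYYYYYYYYYYYYYYYYYYYYYYYYYYYYYYYYYYYYYYYYYYYYYYYYYYYYYYYY
232 ...........YYYYYYYYYY#########YYYYYYYYYYYYYYYYYYYYYYYYYYYYYYYYYYYYYYYYYYYYYYYYYYYYYYYYYYYYYYYYYYYYYYYY
```

Run:
```python
import cv2
for f in('top_b5','top_e'):
    g=cv2.imread(f'pics/{f}.png'); h=cv2.cvtColor(g,cv2.COLOR_BGR2HSV)
    for y in range(196,232): print(y,''.join('Y' if 16<h[y,x,0]<34 and h[y,x,1]>(60 if f=='top_b5' else 18) else ('#' if h[y,x,2]<60 else '.') for x in range(222,308)))
```

```text
196 YYY....Y................###.YYYYYYYYYYYYYYYYY########################...#.YYYYYYYYYYYY
197 YYYY...Y........YYYYY...###YYYYYYYYYYYYYYY#####################...........YYYYYYYYYYYY
198 YYYY.#.YY..Y.YYYYYYYYY..###YYYYYYYYYY#########################...........#YYYYYYYYYYYY
199 YYYY....YYYYYYYYYYYYYY...####YY###########################..##..........##YYYYYYYYYYYY
200 YYYY.........#YYYYYYYY#.##############################..#....##........###YYYYYYYYYYYY
201 YYYYY.....#YYYYYYY####################################...#..###############YYYYYYYYYYY
202 YYYYYYYYY#############################################...##################YYYYYYYYYYY
203 YYYYYYY###############################################...##################YYYYYYYYYYY
204 YYYYYY.##########################################..###....#################YYYYYYYYYYY
205 Y......###########################################.###YYYY.################YYYYYYYYYYY
206 ........####...#######################################YYYYY.###############YYYYYYYYYYY
207 ........####.........#################################YYYYYYY##############.YYYYYYYYYY
208 ....
[... 4751 characters left out ...]
......................YYYYYYYYYYYYYYYYYYYYYYYYYYYYYYYYYYYYYYYYY
225 YYYYYYYYY..............................YYYYYYYYYYYYYYYYYYYYYYYYYYYYYYYYYYYYYYYYYYYYYYY
226 YYYYYYYYY........................YYYYYYYYYYYYYYYYYYYYYYYYYYYYYYYYYYYYYYYYYYYYYYYYYYYYY
227 YYYYYYYYY..................YYYYYYYYYYYYYYYYYYYYYYYYYYYYYYYYYYYYYYYYYYYYYYYYYYYYYYYYYYY
228 YYYYYYYY.............YYYYYYYYYYYYYYYYYYYYYYYYYYYYYYYYYYYYYYYYYYYYYYYYYYYYYYYYYYYYYYYYY
229 YYY.............YYYYYYYYYYYYY#YYYYYYYYYYYYYYYYYYYYYYYYYYYYYYYYYYYYYYYYYYYYYYYYYYYYYYYY
230 ..........YYYYYYYYYYYYYYYYYYYYYYYYYYYYYYYYYYYYYYYYYYYYYYYYYYYYYYYYYYYYYYYYYYYYYYYYYYYY
231 ...YYYYYYYYYYYYYYYYYYYYYYYYYYYYYYYYYYYYYYYYYYYYYYYYYYYYYYYYYYYYYYYYYYYYYYYYYYYYYYYYYYY
```

Four chips lie in the bin, as two pairs, and the board is clear. The cover is at its closed stop and the scraper is centred on its mat, so I'm handing in.

```bash
python3 -c "
from station import r
print(r.finish_job())"
```

```text
the job is handed in; nothing more can be done
None
```

The job is handed in with no verdict returned: by my measurements all four offcuts are in the bin, the scraper stands upright within about 3 mm of its mat's centre, and the cover is fully shut, in about 34 s.

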